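Lock the telescoping leg of a wheel stand

ROBOT

A 7-joint arm with a two-finger parallel gripper is mounted at the origin on the work surface. World frame = base frame: x ahead of the robot, y to its left, z up, the work surface at z = 0. Lengths are in m, angles in degrees, forces in N, time in s.
With the tool pointing down it reaches from about 0.35 to 0.9 m from the base axis. Payload 19.9 kg.
Tool frame: the origin (TCP) lies midway between the tips of the shut fingers; the grasp point (between the pads) lies 19 mm behind it; z points along the fingers, y is the line along which they close (so a half turn about z gives the same grasp; the last joint's range is limited). The gripper opens to 94 mm and grips with 3 to 60 N. Pads are 16 mm wide; open, the fingers measure 119 mm over their backs; the gripper's body (75 mm by 177 mm) begins 78 mm behind the grasp point.
Start: joints at [-66.836, 23.915, -0.59, 92.452, 0.269, 63.638, -3.037], TCP at [0.269, 0.564, 0.205] pointing down, gripper open.
Joint ranges: [-161.28, 161.28], [-22.2, 115.67], [-73.04, 71.86], [3.21, 147.25], [-68.34, 248.33], [10.77, 114.83], [-161.83, 161.83]. Speed limits (degrees/s): [108.29, 108.29, 136.94, 136.94, 172.46, 172.46, 172.46].

INTERFACE

Orientations are given as [roll, pitch, yaw] about the fixed x, y, z axes, in that order (R = Rz(yaw) Ry(pitch) Rx(roll)).
In Python, from cell import telemetry, cams, order gives the robot as it stands. The module is installed in compiled form; this text tells all that it offers.
- The arm moves only by the tool drive_tool, never from a script. Its argument "deltas" is a list of rows, each a list of 5 numbers: the opening, from -1 (shut) to 1 (fully open), so that 0 is half open, then the shift along the tool's x, y, z in mm, then the turn about the tool's z in rad. A call has 1 to 5 rows; each row shifts and turns the commanded pose from where the row before left it, along the tool's axes as they then stand; what a row does not reach is not made up. A row lasts 1/12 s, in which the tool goes at most 41.7 mm and 7.16 degrees, less where a joint would pass 70% of its speed; a pose out of reach is approached as far as the arm can. A call with a gripper value outside its range is refused whole. The fingers move at their own pace and stop on an object; "grip_force" is the grip in N (left out, the last holds). Time passes only in rows, so rows that do not move let the fingers close. It gives the time, the measured TCP pose, the force, the opening and the grip force at its end, in the units of the state.
- telemetry.get_state(): the state, without advancing time (a new reading comes with each control period).
- cams.grab_frame(name): name is "side" or "top" or "wrist"; returns the picture (384x512x3 uint8, blue, green, red); there is no depth.
- cams.camera_params(name): a dict with "fov_y" (degrees; the focal length in pixels is half the picture's height over the tangent of half this angle, whatever the lens; pixels are square), "cx", "cy" (the principal point, pixels), "k1" (the pictures are not rectified: a ray, as slopes to the right and down, at radius r is drawn at 1 + k1 r^2 times it, then the intrinsics apply), "R" (3x3) and "t" (3): a world point X has camera coordinates R X + t. Camera axes: x right, y down, z forward; pixel columns grow to the right and rows downward; lengths in m; the calibration is good to about 2 mm. A picture is of the moment at which its call begins: read the wrist's pose just before it. camera_params takes no time and is no camera call; for the wrist camera it gives the pose at the moment of the call.
- order.close_job(): hands the job in; it is judged then, once.
The state is a dict: "clock": time; "joint_positions": joint angles; "joint_velocities": joint speeds; "joint_efforts": joint torques, N m; "ee_pos": TCP position; "tcp_rot": TCP orientation; "contact_force": force on the tool from outside, world axes, zero at the start; "wrist_torque": the same for the moment, N m; "gripper_width": finger opening in m; "gripper_force": force on a finger pad.
Only numpy, scipy, OpenCV 4.12 (cv2) and the standard library are available. Lean on these libraries where they do the work, as an engineer would, in place of code of your own. Each camera call takes 0.05 s, during which the arm holds its last target. There are 200 camera calls.

TASK

The telescoping leg of the potter's wheel stand lies in its channel on the work table with its spring button sticking up just outside the channel's mouth. Press the button flush, slide the leg in so that the button slips under the edge of the mouth, then push the leg further in until the button pops up through the hole in the latch plate and locks; then let go and draw back. Do not force it: never press on the leg or load the button with more than about 30 N, and leave the pottery things around it standing where they are.

Things in the scene. Friction and masses are not known exactly. Their poses are not given: they have to be found in the camera images.
- outer: Fixed straight steel channel, 190 long, 40 wide, on two wooden saddle blocks (90 wide, 16 tall). Origin: on the table, right below the middle of its open mouth. Its x axis points along the channel, the way the leg goes in; z up. Behind the latch plate it is open on top.
- mouth (a point): Middle of the lower front edge of the steel bridge plate over the channel's mouth (z 52). The bridge spans x 0 to 40, y -20 to 20 in the channel's frame, underside 52 and top 55.5 above the table, square edge at x = 0.
- latch_zone (a point): Nominal hole place, x = 60, at the top (z 57) of the dark latch plate clamped over the channel: 52 long, 42 wide, underside z 52, cheeks to y +-25, one 14 mm round hole at y 0. It was clamped by hand: the real hole centre is anywhere from x = 50 to 70 (not measured). Until the hole the button stays covered; there it pops up by itself and then stops the leg hard.
- button_top (a point): Centre of the flat top of the leg's spring button: an upright steel pin 12 mm in diameter standing 10 mm proud of the leg's flat top face, 60 mm above the table. It does not tilt and has no slope: unpressed it butts against the bridge's edge. At the start it stands 15 to 35 mm outside the mouth (x -15 to -35 in the channel's frame).
- button (a joint): Travel of the button, m: 0 standing proud, 0.010 flush with the leg's top face (limit 0.0115), sprung: 3 N at 0, 0.5 N more per mm, so 8 N flush. It passes under the bridge when pressed 8 mm or more and stays down about 8 mm there; popped up in the hole it reads 0 again.
- leg (a joint): How far the leg is pushed in, m, growing along the channel's x (limits 0 to 0.125); the button's centre is at x = -0.035 + this value in the channel's frame. Sliding friction about 1.5 N, about 3.5 N with the button sprung against the plate above. The leg can only slide along x.
- foot (a point): Centre of the flat outer end face of the leg's round rubber foot (diameter 56, 20 long, axis along the channel's x, axis 36 above the table, so it spans 8 to 64). The face looks along the channel's -x and lies 120 mm behind the button's centre. The foot can be pushed from behind or gripped across.
- cup: Bystander: terracotta cup, diameter 72, 75 tall, beside the channel. Origin under its centre.
- rib: Bystander: wooden shaping tool, 178 long (75 one way from its origin, 103 the other, with a narrow tip), 22 wide, 9 high, lying beside the channel.
- slip_bowl: Bystander: red plastic bowl, diameter 176, 75 tall. Origin under its centre.
- mug: Bystander: white mug, diameter 80, 85 tall. Origin under its centre.
- leg_back (a point): Point on the middle of the leg's flat top face, 50 mm behind the button's centre, 50 mm above the table. The leg is a square aluminium tube 28 wide and 28 tall (underside 22 above the table).

How it is judged:
By the outcome, as a careful person would: the job done as asked, in the order asked, and still so for the second after the job is handed in, with the robot touching nothing.
It also fails if it takes over 64 s, if anything falls off the work surface, if the arm or the gripper's body presses on something with over 40 N, if the wrist force passes 120 N, or if a joint passes its speed limit or range.

## Working session

There is one attempt and no reset: what is moved stays moved. The work goes in short steps, Python scripts to look and compute and a tool call to move; the robot and the scene stay as the last step left them, time stands still between calls to the robot, and variables do not carry over. Pictures are saved under pics/ and viewed, at most 10 in all, crops included, and the job is handed in when it is done.

Besides the shell and the picture viewer there is one more tool, called by a JSON object that holds its "api" and its "payload", one argument or row to a line. drive_tool: Moves the arm, as the interface text tells. Its arguments: {"type":"object","properties":{"deltas":{"type":"array"},"grip_force":{"type":"number"}},"required":["deltas"]}

```bash
mkdir -p pics; python3 - <<'E'
from cell import telemetry, cams
import cv2,numpy as np
print(telemetry.get_state())
for n in("side","top","wrist"):
    p=cams.camera_params(n); print(n,p)
    cv2.imwrite(f"pics/{n}0.png",cams.grab_frame(n))
E
```

```text
{'clock': 0.0, 'joint_positions': array([-66.83620898,  23.9477502 ,  -0.5914582 ,  92.48429387,
         0.26846692,  63.63709071,  -3.03595913]), 'joint_velocities': array([-0.07797133,  0.05529752,  0.03704685, -0.05353184,  0.02796508,
        0.00950312, -0.00986951]), 'joint_efforts': array([-2.34635903e-03, -8.51232290e+01,  6.36983402e-01, -4.26002884e+01,
       -4.89958108e-02,  1.86045247e-02,  1.04112883e-04]), 'ee_pos': array([0.26931861, 0.56359518, 0.20483736]), 'tcp_rot': array([-1.79932360e+02,  3.92144317e-03,  1.54460297e+02]), 'contact_force': array([-0.17223708, -0.18244793, -0.73097289]), 'wrist_torque': array([-0.039429  , -0.00953503, -0.02201909]), 'gripper_force': 0.0, 'gripper_width': 0.09375895514694368}
side {'fov_y': 46.77939214517824, 'cx': 251.92335644494875, 'cy': 189.2172649687448, 'k1': -0.16947974511107683, 'R': array([[ 0.79998529, -0.59987511, -0.01316758],
       [-0.33131066, -0.42332211, -0.84322692],
       [ 0.50025671,  0.67893169, -0.53739648]]), 't': array([-0.36939462,  0.24049591,  1.13125197])}
top {'fov_y': 51.038763612026465, 'cx': 254.97304846972318, 'cy': 192.7918074267913, 'k1': -0.12568337083773082, 'R': array([[ 0.01940607, -0.99974642, -0.01142395],
       [-0.99922752, -0.01900293, -0.03439854],
       [ 0.03417272,  0.01208266, -0.9993429 ]]), 't': array([0.03426127, 0.49763001, 1.24936571])}
wrist {'fov_y': 59.6210229510891, 'cx': 255.28515346520862, 'cy': 191.79019951185464, 'k1': -0.019031974925114537, 'R': array([[ 0.43198312,  0.90188113, -0.0010064 ],
       [ 0.87675117, -0.41968426,  0.23488829],
       [ 0.21141895, -0.10235014, -0.97202185]]), 't': array([-0.62466353, -0.0245065 ,  0.39032775])}
```

View pics/top0.png

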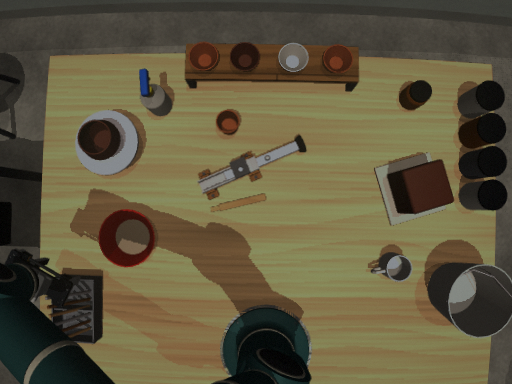

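View pics/side0.png

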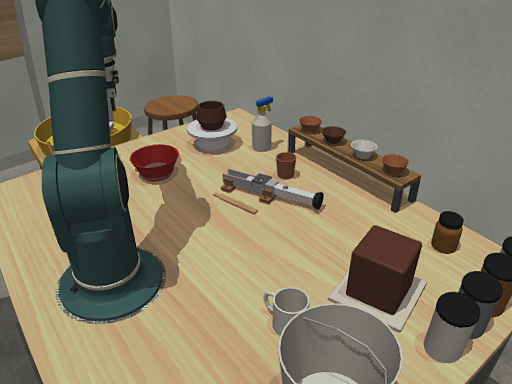

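The top view shows the foot at about (300,144), the channel running to (200,186), the dark latch plate near (240,167), the cup at (228,121) and the rib at (240,202). In the side view the foot is at (318,200). I'll enlarge both.

```bash
python3 - <<'E'
import cv2,numpy as np
a=cv2.imread("pics/top0.png")[125:205,185:315]; b=cv2.imread("pics/side0.png")[160:220,210:340]
a=cv2.resize(a,None,fx=6,fy=6,interpolation=cv2.INTER_CUBIC)[:,:780]
cv2.imwrite("pics/a.png",a)
cv2.imwrite("pics/b.png",cv2.resize(b,None,fx=6,fy=6,interpolation=cv2.INTER_CUBIC))
E
```

```text
(no output)
```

View pics/a.png

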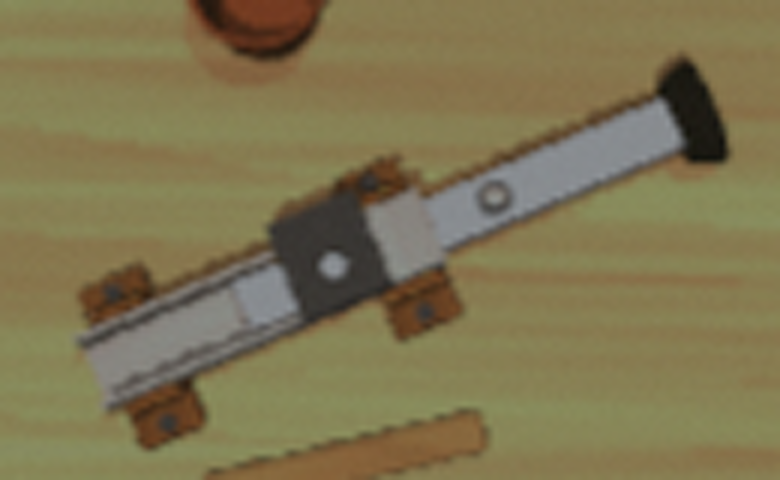

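View pics/b.png

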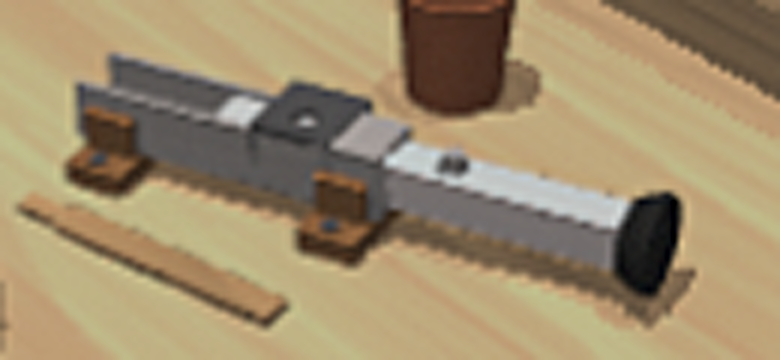

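The crops show the same points in both views. In the top crop the button is at (495,196), the hole at (333,265), the bridge edge from (427,190) to (447,250), and the foot at (690,110). In the side crop the button is at (453,158), the hole at (306,121), and the bridge edge from (410,130) to (386,160).

```bash
cat > h.py <<'E'
import numpy as np,cv2
from cell import cams,telemetry
def ray(p,uv):
    f=192/np.tan(np.radians(p["fov_y"]/2)); d=(np.array(uv,float)-[p["cx"],p["cy"]])/f
    u=d.copy()
    for _ in range(20): u=d/(1+p["k1"]*(u@u))
    R,t=np.array(p["R"]),np.array(p["t"])
    v=R.T@np.array([*u,1]); return -R.T@t, v/np.linalg.norm(v)
def plane(p,uv,z):
    o,v=ray(p,uv); return o+v*(z-o[2])/v[2]
def tri(rs):
    A=sum(np.eye(3)-np.outer(v,v) for o,v in rs); b=sum((np.eye(3)-np.outer(v,v))@o for o,v in rs)
    return np.linalg.solve(A,b)
E
python3 - <<'E'
from h import *
np.set_printoptions(precision=4,suppress=True)
T,S=cams.camera_params("top"),cams.camera_params("side")
t=lambda x,y:((x+.5)/6-.5+185,(y+.5)/6-.5+125)
s=lambda x,y:((x+.5)/6-.5+210,(y+.5)/6-.5+160)
P={}
for n,a,b,z in [("button",(495,194),(453,156),.06),("hole",(333,265),(306,121),.057),("mouthL",(447,250),(386,160),.0555),("mouthR",(427,190),(410,130),.0555),("legfootL",(686,150),(612,225),.05),("legfootR",(664,97),(630,196),.05)]:
    P[n]=plane(T,t(*a),z); print(n,"tri",tri([ray(T,t(*a)),ray(S,s(*b))]),"top",P[n],"side",plane(S,s(*b),z))
# axis from leg sides in top view
m=(P["mouthL"]+P["mouthR"])/2; f=(P["legfootL"]+P["legfootR"])/2
e=plane(T,t(93,375),.05); print("chan end",e)
for a,b in((f,P["button"]),(f,P["hole"]),(P["button"],P["hole"]),(f,e)):
    d=b-a; print("yaw",np.degrees(np.arctan2(d[1],d[0])),np.linalg.norm(d[:2]))
print("mouth",m,"foot",f, "rib",plane(T,t(480,430),.009))
E
```

```text
button tri [0.6032 0.0096 0.0572] top [0.6039 0.0088 0.06  ] side [0.5991 0.0069 0.06  ]
hole tri [0.5666 0.0902 0.054 ] top [0.567  0.0896 0.057 ] side [0.5628 0.0867 0.057 ]
mouthL tri [0.5754 0.0327 0.0539] top [0.5757 0.0324 0.0555] side [0.5733 0.0311 0.0555]
mouthR tri [0.6039 0.0444 0.0564] top [0.6059 0.043  0.0555] side [0.6028 0.0467 0.0555]
legfootL tri [ 0.628  -0.0867  0.0535] top [ 0.6295 -0.0878  0.05  ] side [ 0.6307 -0.0824  0.05  ]
legfootR tri [ 0.6538 -0.0744  0.0549] top [ 0.6564 -0.0763  0.05  ] side [ 0.657  -0.0681  0.05  ]
chan end [0.5097 0.2104 0.05  ]
yaw 113.2402922430377 0.09887667932591293
yaw 113.88646791234763 0.18767532428198477
yaw 114.60587606151134 0.0888119336883836
yaw 114.50039213612786 0.3214231396309532
mouth [0.5908 0.0377 0.0555] foot [ 0.6429 -0.082   0.05  ] rib [0.4866 0.0136 0.009 ]
```

{"api": "drive_tool", "payload": {
  "deltas": [
    [-1,0,0,0,0.12],
    [-1,0,0,0,0.12],
    [-1,0,0,0,0.12],
    [-1,0,0,0,0.12],
    [-1,0,0,0,0.12]
  ],
  "grip_force": 10
}}

```text
clock: 0.57
ee_pos: [0.2694, 0.5638, 0.2052]
tcp_rot: [-180.0, 0.0, 119.7]
contact_force: [0.1, 0.6, -0.5]
gripper_width: 0.0642
gripper_force: 0.0
```

{"api": "drive_tool", "payload": {
  "deltas": [
    [-1,0,0,0,0.101],
    [-1,-15,0,0,0],
    [-1,-25,5,0,0],
    [-1,-35,5,0,0],
    [-1,-35,5,0,0]
  ]
}}

```text
clock: 0.98
ee_pos: [0.3284, 0.4688, 0.205]
tcp_rot: [-180.0, 0.0, 114.4]
contact_force: [0.8, -0.6, 0.1]
gripper_width: 0.0305
gripper_force: 0.0
```

{"api": "drive_tool", "payload": {
  "deltas": [
    [-1,-35,5,0,0],
    [-1,-35,5,0,0],
    [-1,-35,5,0,0],
    [-1,-35,5,0,0],
    [-1,-35,5,0,0]
  ]
}}

```text
clock: 1.4
ee_pos: [0.4237, 0.319, 0.2055]
tcp_rot: [-180.0, -0.0, 114.3]
contact_force: [0.6, -0.1, 0.5]
gripper_width: 0.0006
gripper_force: 0.0
```

{"api": "drive_tool", "payload": {
  "deltas": [
    [-1,-35,5,0,0],
    [-1,-35,5,0,0],
    [-1,-35,5,0,0],
    [-1,-35,5,0,0],
    [-1,-35,5,0,0]
  ]
}}

```text
clock: 1.82
ee_pos: [0.5185, 0.1697, 0.2055]
tcp_rot: [-180.0, -0.0, 114.3]
contact_force: [0.8, -0.2, -1.0]
gripper_width: 0.0002
gripper_force: 0.0
```

{"api": "drive_tool", "payload": {
  "deltas": [
    [-1,-35,5,0,0],
    [-1,-35,0,0,0],
    [-1,-35,0,0,0],
    [-1,-25,0,0,0],
    [-1,0,0,0,0]
  ]
}}

```text
clock: 2.23
ee_pos: [0.5773, 0.0492, 0.2054]
tcp_rot: [-180.0, 0.1, 113.9]
contact_force: [0.0, -1.4, 0.3]
gripper_width: 0.0005
gripper_force: 0.0
```

```bash
python3 - <<'E'
from h import *
s=telemetry.get_state();print(s["ee_pos"],s["tcp_rot"],s["contact_force"],s["clock"],s["gripper_width"])
p=cams.camera_params("wrist"); im=cams.grab_frame("wrist")
cv2.imwrite("pics/w1.png",im); np.save("w1.npy",p,allow_pickle=True)
E
```

```text
[0.57730014 0.04917367 0.20541551] [-1.79972547e+02  1.20934275e-01  1.13933445e+02] [ 0.01251303 -1.39315511  0.25925811] 2.2333 0.0005402473600849322
```

View pics/w1.png

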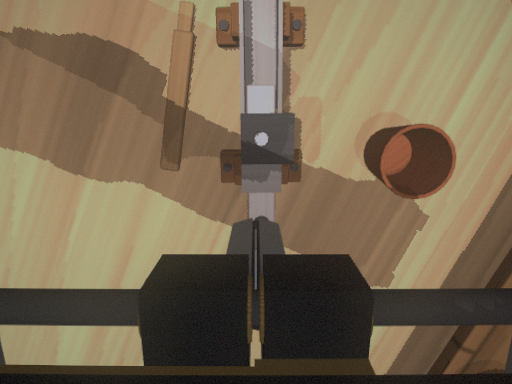

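The wrist view shows the latch hole at (261,139) and the bridge front edge at row 191. The fingers hide the button, so I'll back up and look again.

{"api": "drive_tool", "payload": {
  "deltas": [
    [-1,-25,0,0,0],
    [-1,-25,0,0,0],
    [-1,-25,0,0,0],
    [-1,-25,0,0,0],
    [-1,-20,0,0,0]
  ]
}}

```text
clock: 2.7
ee_pos: [0.6257, -0.055, 0.2053]
tcp_rot: [-180.0, -0.0, 114.3]
contact_force: [0.2, 0.3, 0.2]
gripper_width: 0.0004
gripper_force: 0.0
```

{"api": "drive_tool", "payload": {
  "deltas": [
    [-1,0,0,0,0],
    [-1,0,0,0,0]
  ]
}}

```text
clock: 2.87
ee_pos: [0.6253, -0.0543, 0.2051]
tcp_rot: [-180.0, -0.0, 114.3]
contact_force: [-0.5, 0.6, -0.3]
gripper_width: 0.0006
gripper_force: 0.0
```

```bash
python3 - <<'E'
from h import *
s=telemetry.get_state();print(s["ee_pos"],s["tcp_rot"],s["contact_force"],s["clock"])
p=cams.camera_params("wrist"); im=cams.grab_frame("wrist")
cv2.imwrite("pics/w2.png",im); np.save("w2.npy",p,allow_pickle=True)
cv2.imwrite("pics/w2c.png",cv2.resize(im[0:240,170:370],None,fx=2.5,fy=2.5,interpolation=cv2.INTER_CUBIC))
E
```

```text
[ 0.62526091 -0.0542735   0.20507261] [-1.79964668e+02 -1.25905450e-02  1.14262512e+02] [-0.49747425  0.62493157 -0.31298083] 2.8667
```

View pics/w2c.png

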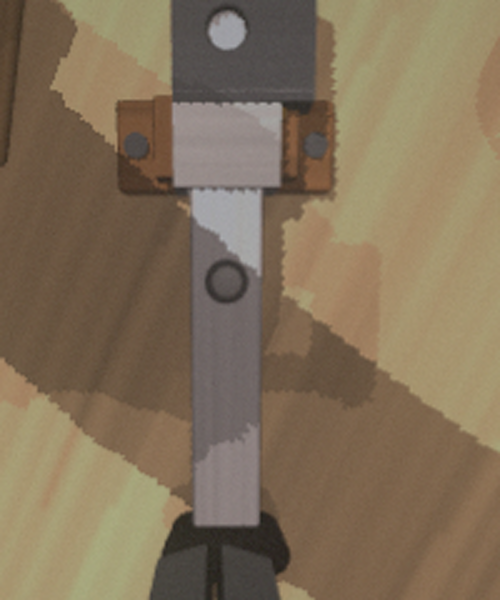

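In this crop the button is at (226,279), the hole at (227,30), and the bridge front edge at row 187 with its middle at column 226.5. The leg's centreline is at column 227 from end to end.

```bash
python3 - <<'E'
from h import *
np.set_printoptions(precision=4,suppress=True)
p=np.load("w2.npy",allow_pickle=True).item()
c=lambda x,y:((x+.5)/2.5-.5+170,(y+.5)/2.5-.5)
T=cams.camera_params("top");S=cams.camera_params("side")
t=lambda x,y:((x+.5)/6-.5+185,(y+.5)/6-.5+125)
s=lambda x,y:((x+.5)/6-.5+210,(y+.5)/6-.5+160)
B=plane(p,c(226,279),.06);H=plane(p,c(227,30),.057);M=plane(p,c(226.5,187),.0555);L=plane(p,c(227,505),.05)
print(B,H,M,L)
print("tri B",tri([ray(p,c(226,279)),ray(T,t(495,194)),ray(S,s(453,156))]),"M",tri([ray(p,c(226.5,187)),ray(T,t(437,220)),ray(S,s(398,145))]),"H",tri([ray(p,c(227,30)),ray(T,t(333,265)),ray(S,s(306,121))]))
d=H-L;print("yaw",np.degrees(np.arctan2(d[1],d[0])))
u=np.array([np.cos(np.radians(114.3)),np.sin(np.radians(114.3)),0])
print("B-M",(B-M)@u,"H-M",(H-M)@u)
e=telemetry.get_state()["ee_pos"]; y=np.array([u[1],-u[0],0])
for n,q in(("B",B),("M",M),("L",L),("H",H)): print(n,"from tcp along x,y mm",1e3*(q-e)@u,1e3*(q-e)@y)
E
```

```text
[0.6021 0.0091 0.06  ] [0.5666 0.0885 0.057 ] [0.5885 0.0397 0.0555] [ 0.6402 -0.0736  0.05  ]
tri B [0.6027 0.0093 0.0576] M [0.5892 0.039  0.0553] H [0.5664 0.0897 0.0541]
yaw 114.44104055800332
B-M -0.033505042451840175 H-M 0.053475268583588205
B from tcp along x,y mm 66.27082998257596 4.664441909880052
M from tcp along x,y mm 99.77587243441613 4.858190720565059
L from tcp along x,y mm -24.791536238664378 5.367153117182142
H from tcp along x,y mm 153.25114101800432 4.928878439999504
```

{"api": "drive_tool", "payload": {
  "deltas": [
    [-1,20,2.4,10,0],
    [-1,20,2.4,25,0],
    [-1,18.5,0,30,0],
    [-1,0,0,30,0],
    [-1,0,0,25,0]
  ]
}}

```text
clock: 3.33
ee_pos: [0.6045, 0.0044, 0.0838]
tcp_rot: [-180.0, -0.1, 114.5]
contact_force: [0.2, -0.2, -0.0]
gripper_width: 0.0005
gripper_force: 0.0
```

{"api": "drive_tool", "payload": {
  "deltas": [
    [-1,0,0,15,0],
    [-1,0,0,4,0],
    [-1,0,0,0,0],
    [-1,0,0,0,0]
  ]
}}

```text
clock: 3.67
ee_pos: [0.606, 0.0016, 0.0674]
tcp_rot: [179.9, 0.0, 114.3]
contact_force: [0.2, -1.2, 0.6]
gripper_width: 0.0005
gripper_force: 0.0
```

```bash
python3 - <<'E'
from h import *
s=telemetry.get_state();print(s["ee_pos"],s["tcp_rot"],s["contact_force"],s["clock"])
a=cams.grab_frame("top")[125:205,215:315];b=cams.grab_frame("side")[140:220,230:330]
cv2.imwrite("pics/c.png",np.hstack([cv2.resize(i,None,fx=4,fy=5,interpolation=cv2.INTER_CUBIC) for i in(a,b)]))
E
```

```text
[0.60604731 0.00163192 0.06743963] [1.79948650e+02 7.50088236e-03 1.14342892e+02] [ 0.20502699 -1.22622945  0.5677029 ] 3.6667
```

View pics/c.png

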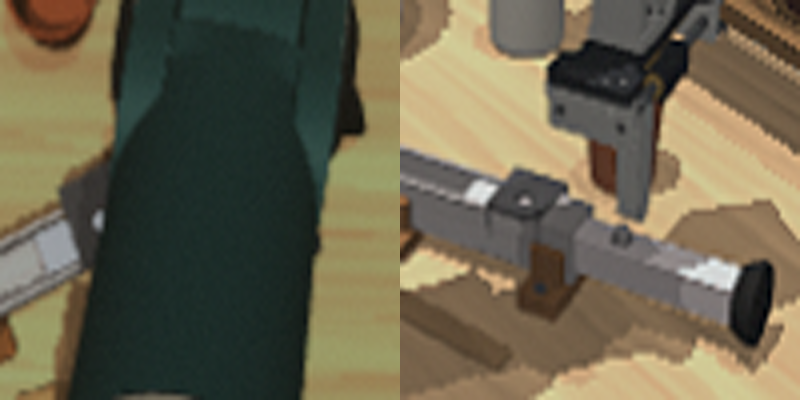

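The fingertip stands just above and slightly behind the button at (622,232). I'll press down gradually while watching the force.

{"api": "drive_tool", "payload": {
  "deltas": [
    [-1,0,0,4,0],
    [-1,0,0,4,0],
    [-1,0,0,0,0],
    [-1,0,0,0,0]
  ]
}}

```text
clock: 4.1
ee_pos: [0.6061, 0.001, 0.0587]
tcp_rot: [180.0, 0.0, 114.3]
contact_force: [1.0, 0.7, 3.2]
gripper_width: 0.0007
gripper_force: 1.8
```

{"api": "drive_tool", "payload": {
  "deltas": [
    [-1,0,0,2,0],
    [-1,0,0,2,0],
    [-1,0,0,1,0],
    [-1,0,0,0,0],
    [-1,0,0,0,0]
  ]
}}

```text
clock: 4.52
ee_pos: [0.6061, 0.001, 0.0536]
tcp_rot: [180.0, 0.0, 114.3]
contact_force: [1.8, 1.1, 6.4]
gripper_width: 0.001
gripper_force: 3.1
```

{"api": "drive_tool", "payload": {
  "deltas": [
    [-1,0,0,1.5,0],
    [-1,0,0,1,0],
    [-1,0,0,0.5,0],
    [-1,0,0,0,0],
    [-1,0,0,0,0]
  ]
}}

```text
clock: 4.93
ee_pos: [0.6061, 0.0009, 0.0507]
tcp_rot: [180.0, 0.0, 114.3]
contact_force: [2.0, 1.0, 7.9]
gripper_width: 0.0006
gripper_force: 3.8
```

{"api": "drive_tool", "payload": {
  "deltas": [
    [-1,1,0,0,0],
    [-1,2,0,0,0],
    [-1,2,0,0,0],
    [-1,2,0,0,0],
    [-1,2,0,0,0]
  ]
}}

```text
clock: 5.35
ee_pos: [0.6026, 0.0088, 0.0509]
tcp_rot: [179.9, 0.1, 114.3]
contact_force: [3.0, -1.6, 6.7]
gripper_width: 0.0005
gripper_force: 3.7
```

{"api": "drive_tool", "payload": {
  "deltas": [
    [-1,2,0,0,0],
    [-1,2,0,0,0],
    [-1,2,0,0,0],
    [-1,0,0,0,0],
    [-1,0,0,0,0]
  ]
}}

```text
clock: 5.77
ee_pos: [0.5999, 0.0146, 0.0508]
tcp_rot: [180.0, 0.0, 114.3]
contact_force: [1.7, 1.2, 7.7]
gripper_width: 0.0005
gripper_force: 3.8
```

```bash
python3 - <<'E'
from h import *
s=telemetry.get_state();print(s["ee_pos"],s["contact_force"],s["clock"])
b=cams.grab_frame("side")[140:220,230:330]
cv2.imwrite("pics/d.png",cv2.resize(b,None,fx=6,fy=6,interpolation=cv2.INTER_CUBIC))
E
```

```text
[0.59992595 0.01458601 0.05078   ] [1.66176291 1.18543873 7.66750985] 5.7667
```

View pics/d.png

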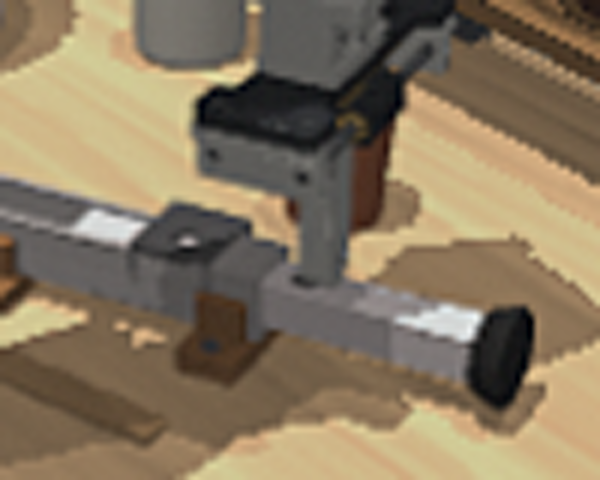

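The foot moved with the finger, and the pressed button's front edge is visible at (303,281). I'll carry on to the mouth.

{"api": "drive_tool", "payload": {
  "deltas": [
    [-1,2,0,0,0],
    [-1,2,0,0,0],
    [-1,2,0,0,0],
    [-1,2,0,0,0],
    [-1,2,0,0,0]
  ]
}}

```text
clock: 6.23
ee_pos: [0.596, 0.0234, 0.0509]
tcp_rot: [179.9, 0.0, 114.3]
contact_force: [1.9, -0.3, 7.6]
gripper_width: 0.0008
gripper_force: 3.7
```

{"api": "drive_tool", "payload": {
  "deltas": [
    [-1,2,0,0,0],
    [-1,1,0,0,0],
    [-1,1,0,0,0],
    [-1,0,0,0,0],
    [-1,0,0,0,0]
  ]
}}

```text
clock: 6.65
ee_pos: [0.5942, 0.0272, 0.0508]
tcp_rot: [180.0, 0.0, 114.3]
contact_force: [0.5, -0.2, 7.5]
gripper_width: 0.0002
gripper_force: 3.8
```

```bash
python3 - <<'E'
from h import *
s=telemetry.get_state();print(s["ee_pos"],s["contact_force"],s["clock"])
M=np.array([.5887,.0394]);u=np.array([-.4115,.9114]);print("tcp x in channel mm",(s["ee_pos"][:2]-M)@u*1e3)
b=cams.grab_frame("side")[170:210,250:310]
cv2.imwrite("pics/e.png",cv2.resize(b,None,fx=12,fy=12,interpolation=cv2.INTER_CUBIC))
E
```

```text
[0.59421933 0.02717607 0.05079332] [ 0.54347141 -0.16214357  7.54963283] 6.65
tcp x in channel mm -13.412097402849826
```

View pics/e.png

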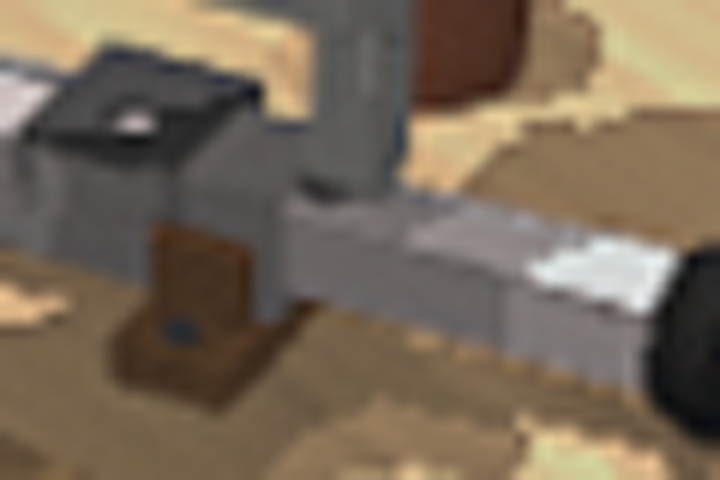

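The pressed button, dark at (320,188), is at the bridge edge. I'll go on in small steps and watch the force.

{"api": "drive_tool", "payload": {
  "deltas": [
    [-1,1,0,0,0],
    [-1,1,0,0,0],
    [-1,1,0,0,0],
    [-1,0,0,0,0],
    [-1,0,0,0,0]
  ]
}}

```text
clock: 7.12
ee_pos: [0.593, 0.0299, 0.0508]
tcp_rot: [179.9, 0.0, 114.3]
contact_force: [1.4, 0.3, 7.1]
gripper_width: 0.0005
gripper_force: 3.8
```

{"api": "drive_tool", "payload": {
  "deltas": [
    [-1,1,0,0,0],
    [-1,0,0,0,0],
    [-1,0,0,0,0]
  ]
}}

```text
clock: 7.37
ee_pos: [0.5926, 0.0307, 0.0508]
tcp_rot: [179.9, 0.0, 114.3]
contact_force: [1.5, -0.2, 6.7]
gripper_width: 0.0003
gripper_force: 3.8
```

{"api": "drive_tool", "payload": {
  "deltas": [
    [-1,1,0,0,0],
    [-1,0,0,0,0],
    [-1,0,0,0,0]
  ]
}}

```text
clock: 7.62
ee_pos: [0.5923, 0.0315, 0.0508]
tcp_rot: [179.9, 0.0, 114.3]
contact_force: [2.8, -1.3, 7.8]
gripper_width: 0.0001
gripper_force: 4.5
```

{"api": "drive_tool", "payload": {
  "deltas": [
    [-1,0,0,-1,0],
    [-1,0,0,-1.5,0],
    [-1,0,0,-1,0],
    [-1,0,0,0,0],
    [-1,0,0,0,0]
  ]
}}

```text
clock: 8.03
ee_pos: [0.5915, 0.0314, 0.0537]
tcp_rot: [-180.0, 0.0, 114.3]
contact_force: [0.5, -3.0, -0.0]
gripper_width: 0.0002
gripper_force: 1.8
```

The vertical force is zero at z 53.7 mm, so the bridge is holding the button down. Next I go behind the foot.

{"api": "drive_tool", "payload": {
  "deltas": [
    [-1,-2,0,-5,0],
    [-1,-3,0,-20,0],
    [-1,-15,0,-20,0],
    [-1,-25,0,0,0],
    [-1,-30,0,0,0]
  ]
}}

```text
clock: 8.45
ee_pos: [0.6232, -0.0353, 0.1005]
tcp_rot: [179.9, -0.0, 114.5]
contact_force: [-0.4, 0.6, -0.5]
gripper_width: 0.0006
gripper_force: 0.0
```

{"api": "drive_tool", "payload": {
  "deltas": [
    [-1,-30,0,0,0],
    [-1,-25,0,0,0],
    [-1,-15,0,0,0],
    [-1,0,0,0,0],
    [-1,0,0,0,0]
  ]
}}

```text
clock: 8.87
ee_pos: [0.6511, -0.1003, 0.0988]
tcp_rot: [-180.0, -0.0, 114.3]
contact_force: [-0.6, 0.3, 0.0]
gripper_width: 0.0003
gripper_force: 0.0
```

```bash
python3 - <<'E'
from h import *
s=telemetry.get_state();print(s["ee_pos"],s["tcp_rot"],s["contact_force"],s["clock"])
d=s["ee_pos"][:2]-np.array([.5887,.0394]);u=np.array([-.4115,.9114]);print("tcp in channel mm",d@u*1e3,"tool y",d@[.9114,.4115]*1e3)
a=cams.grab_frame("wrist")[:230,130:390];b=cams.grab_frame("side")[120:235,220:350]
cv2.imwrite("pics/f.png",np.vstack([cv2.resize(i,(520,h)) for i,h in((a,300),(b,300))]) if 0 else np.hstack([cv2.resize(a,(390,345)),cv2.resize(b,(390,345))]))
E
```

```text
[ 0.65109041 -0.10026747  0.09876194] [-1.79970305e+02 -3.15932931e-02  1.14250982e+02] [-0.60082845  0.25554265  0.04151365] 8.8667
tcp in channel mm -152.96658735640366 tool y -0.6105440981400478
```

View pics/f.png

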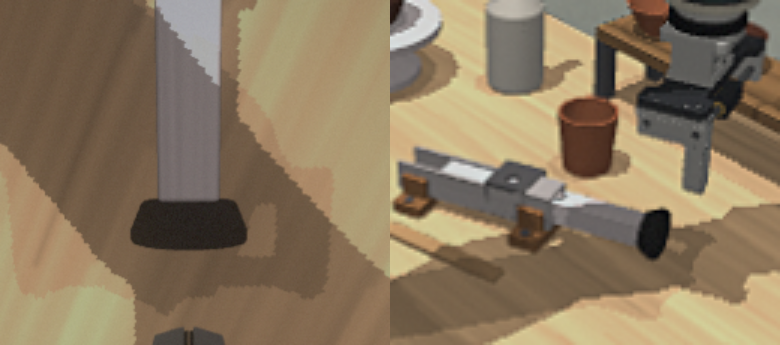

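The button is hidden under the bridge and the finger stands behind the foot in line with it. I'll lower to the foot's height and push in small steps.

{"api": "drive_tool", "payload": {
  "deltas": [
    [-1,0,0,20,0],
    [-1,0,0,25,0],
    [-1,0,0,20,0],
    [-1,0,0,5,0],
    [-1,0,0,0,0]
  ]
}}

```text
clock: 9.38
ee_pos: [0.6504, -0.0989, 0.0279]
tcp_rot: [-179.9, -0.1, 114.4]
contact_force: [-0.1, 0.6, 0.0]
gripper_width: 0.0006
gripper_force: 0.0
```

{"api": "drive_tool", "payload": {
  "deltas": [
    [-1,6,0,0,0],
    [-1,6,0,0,0],
    [-1,4,0,0,0],
    [-1,2,0,0,0],
    [-1,0,0,0,0]
  ]
}}

```text
clock: 9.8
ee_pos: [0.6441, -0.083, 0.0297]
tcp_rot: [179.9, 0.0, 114.3]
contact_force: [-0.2, -0.5, 0.9]
gripper_width: 0.0003
gripper_force: 0.0
```

{"api": "drive_tool", "payload": {
  "deltas": [
    [-1,2,0,0,0],
    [-1,2,0,0,0],
    [-1,2,0,0,0],
    [-1,2,0,0,0],
    [-1,2,0,0,0]
  ]
}}

```text
clock: 10.22
ee_pos: [0.6402, -0.0758, 0.0291]
tcp_rot: [180.0, 0.1, 114.2]
contact_force: [4.0, -5.9, -2.3]
gripper_width: 0.0009
gripper_force: 3.3
```

{"api": "drive_tool", "payload": {
  "deltas": [
    [-1,3,0,0,0],
    [-1,3,0,0,0],
    [-1,3,0,0,0],
    [-1,3,0,0,0],
    [-1,3,0,0,0]
  ]
}}

```text
clock: 10.63
ee_pos: [0.6341, -0.0622, 0.0291]
tcp_rot: [180.0, 0.1, 114.2]
contact_force: [3.3, -5.9, -3.0]
gripper_width: 0.0005
gripper_force: 3.3
```

{"api": "drive_tool", "payload": {
  "deltas": [
    [-1,3,0,0,0],
    [-1,3,0,0,0],
    [-1,3,0,0,0],
    [-1,3,0,0,0],
    [-1,3,0,0,0]
  ]
}}

```text
clock: 11.05
ee_pos: [0.6279, -0.0486, 0.0291]
tcp_rot: [180.0, 0.1, 114.2]
contact_force: [4.3, -5.9, -2.5]
gripper_width: 0.0006
gripper_force: 3.3
```

{"api": "drive_tool", "payload": {
  "deltas": [
    [-1,3,0,0,0],
    [-1,3,0,0,0],
    [-1,3,0,0,0],
    [-1,1,0,0,0],
    [-1,1,0,0,0]
  ]
}}

```text
clock: 11.47
ee_pos: [0.6233, -0.0384, 0.0291]
tcp_rot: [180.0, 0.1, 114.3]
contact_force: [2.7, -5.4, -2.0]
gripper_width: 0.0003
gripper_force: 3.2
```

{"api": "drive_tool", "payload": {
  "deltas": [
    [-1,1,0,0,0],
    [-1,1,0,0,0],
    [-1,1,0,0,0],
    [-1,1,0,0,0]
  ]
}}

```text
clock: 11.8
ee_pos: [0.6217, -0.0349, 0.0291]
tcp_rot: [180.0, 0.1, 114.2]
contact_force: [2.7, -5.0, -2.6]
gripper_width: 0.0007
gripper_force: 3.1
```

{"api": "drive_tool", "payload": {
  "deltas": [
    [-1,1,0,0,0],
    [-1,1,0,0,0],
    [-1,1,0,0,0]
  ]
}}

```text
clock: 12.05
ee_pos: [0.6205, -0.0321, 0.0291]
tcp_rot: [180.0, 0.1, 114.2]
contact_force: [3.8, -5.6, -0.5]
gripper_width: 0.0007
gripper_force: 2.9
```

{"api": "drive_tool", "payload": {
  "deltas": [
    [-1,1,0,0,0],
    [-1,1,0,0,0]
  ]
}}

```text
clock: 12.22
ee_pos: [0.6195, -0.0302, 0.0291]
tcp_rot: [180.0, 0.1, 114.2]
contact_force: [0.5, -1.4, 0.8]
gripper_width: 0.0007
gripper_force: 0.9
```

{"api": "drive_tool", "payload": {
  "deltas": [
    [-1,1,0,0,0],
    [-1,0.5,0,0,0]
  ]
}}

```text
clock: 12.38
ee_pos: [0.6186, -0.0279, 0.029]
tcp_rot: [-180.0, 0.0, 114.3]
contact_force: [0.6, -3.8, 0.8]
gripper_width: 0.0007
gripper_force: 2.3
```

The friction dropped, which suggests the button popped up. A gentle push should meet the hard stop if it did.

{"api": "drive_tool", "payload": {
  "deltas": [
    [-1,0.5,0,0,0],
    [-1,0,0,0,0]
  ]
}}

```text
clock: 12.55
ee_pos: [0.6185, -0.0278, 0.029]
tcp_rot: [180.0, 0.0, 114.3]
contact_force: [2.3, -3.3, -0.6]
gripper_width: 0.0004
gripper_force: 2.4
```

{"api": "drive_tool", "payload": {
  "deltas": [
    [-1,0.5,0,0,0],
    [-1,0,0,0,0]
  ]
}}

```text
clock: 12.72
ee_pos: [0.6185, -0.0278, 0.029]
tcp_rot: [180.0, 0.1, 114.3]
contact_force: [2.9, -6.9, -0.8]
gripper_width: 0.0006
gripper_force: 3.5
```

The position held while the force rose, so the leg is against the hard stop and locked. I'll draw back and lift.

{"api": "drive_tool", "payload": {
  "deltas": [
    [-1,-2,0,0,0],
    [-1,-10,0,0,0],
    [-1,-20,0,0,0],
    [-1,-20,0,0,0],
    [-1,-10,0,-10,0]
  ]
}}

```text
clock: 13.13
ee_pos: [0.6433, -0.086, 0.0378]
tcp_rot: [-179.9, -0.0, 114.2]
contact_force: [-1.3, -1.5, -0.7]
gripper_width: 0.0008
gripper_force: 0.0
```

{"api": "drive_tool", "payload": {
  "deltas": [
    [-1,0,0,-25,0],
    [-1,0,0,-30,0],
    [-1,0,0,-30,0],
    [-1,0,0,-15,0],
    [-1,0,0,0,0]
  ]
}}

```text
clock: 13.55
ee_pos: [0.6455, -0.0838, 0.1435]
tcp_rot: [179.7, 0.1, 114.3]
contact_force: [-0.4, 0.4, -0.3]
gripper_width: 0.0006
gripper_force: 0.0
```

```bash
python3 - <<'E'
from h import *
s=telemetry.get_state();print(s["ee_pos"],s["contact_force"],s["clock"])
p=cams.camera_params("wrist");im=cams.grab_frame("wrist");cv2.imwrite("pics/g.png",im)
im2=cams.grab_frame("side");cv2.imwrite("pics/g2.png",im2)
f=lambda p,X:(lambda c:(lambda q:q*(1+p["k1"]*(q@q))*192/np.tan(np.radians(p["fov_y"]/2))+[p["cx"],p["cy"]])(c[:2]/c[2]))(np.array(p["R"])@X+p["t"])
X=np.array([.5663,.0893,.058])
for n,q,i,ref in(("wrist",p,im,cv2.imread("pics/w2.png")),("side",cams.camera_params("side"),im2,cv2.imread("pics/side0.png"))):
    u,v=np.round(f(q,X)).astype(int);print(n,u,v);w=7
    print(cv2.cvtColor(i,6)[v-w:v+w+1,u-w:u+w+1])
    if n=="side":print("before");print(cv2.cvtColor(ref,6)[v-w:v+w+1,u-w:u+w+1])
E
```

```text
[ 0.6455475  -0.08375406  0.14353546] [-0.37308802  0.35211485 -0.31240361] 13.55
wrist 252 -71
[[31 28 49 64 64 61 49 41 44 47 44 41 43 43 44]
 [29 33 52 68 65 65 52 43 44 43 45 45 46 45 45]
 [23 36 54 68 71 65 60 48 42 50 41 42 45 44 49]
 [26 27 59 74 73 71 62 42 45 43 40 47 45 44 51]
 [32 35 55 73 70 70 64 44 44 46 45 44 45 40 51]
 [28 29 51 68 67 66 50 45 47 44 49 47 41 41 45]
 [31 31 51 67 65 61 45 46 42 48 44 46 45 43 45]
 [28 34 52 66 64 65 53 45 48 41 43 44 39 49 43]
 [36 36 56 74 69 69 59 40 36 45 47 47 43 45 54]
 [34 34 55 74 69 66 60 44 47 48 45 47 42 44 47]
 [33 36 53 74 72 66 58 46 49 46 48 40 45 47 48]
 [23 31 53 70 71 63 53 48 43 48 44 45 46 41 45]
 [34 37 54 70 70 63 52 45 42 40 45 45 44 43 46]
 [30 34 48 69 72 63 49 41 37 46 37 49 41 43 44]
 [32 32 53 69 68 63 49 43 42 45 42 44 48 42 44]]
side 261 179
[[180 189 193 197 190 187 190 192 192 190 187 183 181 180 178]
 [177 179 189 192 152 138 151 171 180 184 193 192 187 184 182]
 [182 185 180 148  93  71  69  88  94 130 169 179 178 180 188]
 [163 177 148  95  76  81  80  79  77  73  69  85  95 129 166]
 [106 106  93  79 
[... 928 characters left out ...]
0 153]
 [ 99  98  87  73  76  77  79  78  77  78  76  74  73  69  65]
 [120  71  74  75  78  77  78  75  77  78  77  79  78  76  75]
 [ 80  74  77  79  75  65  59  53  63  75  79  80  79  77  75]
 [ 72  78  78  79  61  60  97 107  76  69  80  78  76  75  70]
 [ 74  77  78  80  73  98 156 167 116  74  80  78  78  68  91]
 [ 59  64  69  73  75  76  73  74  75  77  78  75  66  85 147]
 [ 64  53  45  47  57  63  69  73  75  77  76  79  92 148 169]
 [ 93  80  78  73  59  49  47  54  65  76  69 111 161 172 165]
 [ 90  90  90  91  91  80  72  79  83  77  62 130 161 158 159]
 [ 89  90  88  89  90  90  92  90  90  82  74  70  84 105 123]
 [ 86  87  87  85  88  87  89  89  90  84  80  82  77  77  73]]
```

The hole's bright spot has moved up two pixels and the dark rim above it is gone: the button now stands in the hole. The arm is clear of everything, so I'm handing in.

```bash
python3 -c "
from cell import order
print(order.close_job())"
```

```text
the job is handed in; nothing more can be done
None
```

The leg is latched: the button popped up in the hole and the leg met its hard stop. Readings during pressing and pushing stayed under about 9 N, and I drew the arm back clear before handing in at about 14 s.

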